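# Roll the vise wheel until the jaw reaches the gauge mark

## Task

Close the little specimen vise to its gauge mark: roll the knurled black wheel under a fingertip, its top going the way the green arrow points (towards the fixed jaw), stroke after stroke, until the black pointer stands over the red mark, then take the hand away. Work the jaw only through the wheel: do not push the jaw or touch or squeeze the amber specimen. Leave the jar, the dropper bottle and the slide box where they stand; nothing is to be picked up.

Things in the scene. Friction and masses are not known exactly. Their poses are not given: they have to be found in the camera images.
- vise: Specimen vise bolted to the bench, at a new place and angle each time: grey base plate 240 x 190 x 18 mm; origin at the centre of its underside, z up, x axis = closing direction. Two white cheeks, 130 mm long along x, stand either side of the wheel at y = +30 and +70 mm, tops 62 mm above the bench. The white gauge rail runs along x at y = -77 mm, top 30 mm above the bench.
- fixed_face (a point): Centre of the gripping face of the fixed steel jaw, at x = +50, y = -25 mm in the vise's frame, 35 mm above the bench; this jaw is 60 mm wide along y and its top is 52 mm above the bench.
- arrow (a point): Point on the base plate (18 mm above the bench) where a green arrow 40 mm long points along the vise's +x: the way the wheel's top must go to close the jaw.
- wheel: Knurled black adjuster wheel, radius 28 mm, 26 mm wide, on a level axle along the vise's y; origin at its centre, 45 mm above the bench, at x = 0, y = +50 mm in the vise's frame (its x and z axes turn with it). Rolling its top towards the vise's +x moves the jaw to +x, 12 mm per radian, i.e. 1 mm of jaw per 2.33 mm of rim; rolling it back opens the jaw. It stays where it is left.
- wheel_top (a point): Top of the wheel, 73 mm above the bench, 11 mm above the cheeks. The axle is rigid: the wheel does not sink. Turning it takes about 1.5 N at the rim; a fingertip that touches down near the top with 5 to 15 N and is dragged level across it rolls it without slipping for about 30 mm a stroke.
- jaw: Moving steel jaw, 22 x 60 x 34 mm, slides along the vise's x axis, driven by the wheel; origin at the foot of its gripping face (the face towards +x), 18 mm above the bench; its top is 52 mm above the bench. A black pointer arm is fixed to it on the -y side.
- pointer (a point): Tip region of the thin black pointer (2.4 mm wide) on the moving jaw, in line with the jaw's gripping face; it travels along the vise's x axis 3 mm above the white gauge rail, 36 mm above the bench. At the start it is about 18 to 52 mm short of the mark on the -x side.
- mark (a point): Centre of the top of the red gauge mark, a band 6 mm wide (along the vise's x axis) across the white rail; axes parallel to the vise's. The pointer must come to stand over it: same x in the vise's frame. It is set at a different place each time.
- specimen: Loose amber resin block, 22 (vise x) x 30 x 30 mm, standing on the base plate between the jaws near the fixed jaw; origin at the centre of its underside, 18 mm above the bench. With the pointer on the mark the moving jaw stops 5 mm or more short of it.
- jar: Loose amber jar with white lid, 56 mm across, 72 mm tall, origin at the centre of its underside; bystander.
- dropper: Loose white dropper bottle with blue cap, 36 mm across, 85 mm tall, origin at the centre of its underside; bystander.
- slide_box: Loose green slide box, 88 x 38 x 32 mm, origin at the centre of its underside; bystander.
Mind the look-alikes: they are no part of the job. Several things have the shape of the specimen; the one meant has the colours described above.

How it is judged (in metres and radians):
On the way, in this order (a step that is already met when the one before it is completed fails the run):
1. a fingertip presses on the wheel while the pointer is still short of the mark (contact force between the fingers and wheel above 0.5 N and x of pointer in the frame of mark below -0.004 m), for 0.1 s.
2. the pointer stands over the red mark (x of pointer in the frame of mark between -0.003 and 0.003 m), for 0.1 s.
At the end, for the whole second after the job is handed in: The pointer is at rest over the red mark (within 3 mm of its middle, along the rail), the specimen stands within 8 mm of where it was, and the bystanders stand upright within 15 mm of where they were (all of step 2 and linear speed of jaw below 0.003 m/s and angle between specimen's own z axis and vertical below 0.1 rad and distance of specimen from where it was at the start of the episode below 0.008 m and distance of each of jar, dropper, slide_box from where it was at the start of the episode below 0.015 m and angle between each of jar, dropper, slide_box's own z axis and vertical below 0.15 rad); the robot touches nothing.
It fails at once if the robot pushes the moving jaw or its pointer directly (over 1 N) (contact force between any of the arm, the fingers and jaw above 1 N).
It fails at once if the robot touches the specimen (over 0.5 N) (contact force between any of the arm, the fingers and specimen above 0.5 N).
It fails at once if the jaw squeezes the specimen (over 4 N) (contact force between jaw and specimen above 4 N).
It fails at once if the specimen is moved more than 15 mm or lifted (distance of specimen from where it was at the start of the episode above 0.015 m).
It fails at once if a bystander is moved more than 15 mm, lifted or tipped over (distance of any of jar, dropper, slide_box from where it was at the start of the episode above 0.015 m or angle between any of jar, dropper, slide_box's own z axis and vertical above 0.5 rad).
It also fails if it takes over 51 s, if anything falls off the work surface, if the arm or the gripper's body presses on something with over 40 N, if the wrist force passes 120 N, or if a joint passes its speed limit or range.

## Robot

A 6-joint arm with a two-finger parallel gripper is mounted at the origin on the work surface. World frame = base frame: x ahead of the robot, y to its left, z up, the work surface at z = 0. Lengths are in mm, angles in rad, forces in N, time in s.
With the tool pointing down it reaches from about 300 to 875 mm from the base axis. Payload 6.4 kg.
Tool frame: the origin (TCP) lies between the finger pads; the fingertips stand 19 mm ahead of it and the grasp point (between the pads) is the TCP; z points along the fingers, y is the direction in which the jaws open and shut (so a half turn about z gives the same grasp; the last joint's range is limited). The gripper opens to 88 mm and grips with 3 to 60 N. Pads are 18 mm wide; open, the fingers measure 123 mm over their backs; the gripper's body (75 mm by 187 mm) begins 45 mm behind the grasp point.
Start: joints at [-1.368, 0.181, 1.607, -0, 1.354, -0.206], TCP at [228.584, -527.627, 257.714] pointing down, gripper open.
Joint ranges: [-2.99, 2.99], [-0.89, 2.07], [0.3, 2.58], [-1.14, 4.28], [0, 2.63], [-3.12, 3.12]. Speed limits (rad/s): [2.57, 2.57, 3.01, 3.14, 3.14, 3.14].

## Interface

Orientations are given as a rotation vector (axis times angle).
In Python, from bench import read_state, grab_frame, camera_model, finish_job gives the robot as it stands.
- The arm moves only by the shell command python3 -m crank 'ROWS'. ROWS is JSON, a list of rows, each a list of 5 numbers: the finger opening in mm, from 0 to 88.1, then the shift along the tool's x, y, z in mm, then the turn about the tool's z in rad. In form: [[fingers, dx, dy, dz, twist], ...]. A call has 1 to 12 rows; each row is the pose to reach, as a shift and turn from the pose commanded when the call began, along the tool's axes at that moment; what a row does not reach only later rows make up. A row lasts 1/12 s, in which the tool goes at most 41.7 mm and 7.16 degrees, less where a joint would pass 70% of its speed; a pose out of reach is approached as far as the arm can. A call with a gripper value outside its range is refused whole. The fingers move at their own pace and stop on an object; the grip force is fixed at half the most. Time passes only in rows, so rows that repeat a pose let the fingers close. It gives the time, the measured TCP pose, the force and the opening at its end, in the units of the state.
- read_state(): the state, without advancing time (a new reading comes with each control period).
- grab_frame(name): name is "side" or "top" or "wrist"; returns the picture (480x640x3 uint8, blue, green, red); there is no depth.
- camera_model(name): a dict with "fx", "fy", "cx", "cy" (pixels), "T" (4x4, takes a point from camera to world coordinates). Camera axes: x right, y up, looking along -z (the intrinsics and any distortion apply to the point x, -y, -z); pixel columns grow to the right and rows downward; lengths in mm; the calibration is good to about 2 mm. A picture is of the moment at which its call begins: read the wrist's pose just before it. camera_model takes no time and is no camera call; for the wrist camera it gives the pose at the moment of the call.
- finish_job(): hands the job in, once; it reports no verdict.
The state is a dict: "clock": time; "joint_pos": joint angles; "qd": joint speeds; "tau": joint torques, N m; "eef_pos": TCP position; "eef_rot": TCP orientation; "force": force on the tool from outside, world axes, zero at the start; "ft_torque": the same for the moment, N m; "grip_width": finger opening in mm.
Only numpy, scipy, OpenCV 4.12 (cv2) and the standard library are available. Lean on these libraries where they do the work, as an engineer would, in place of code of your own. Each camera call takes 0.05 s, during which the arm holds its last target.

## Working session

There is one attempt and no reset: what is moved stays moved. The work goes in short steps, Python scripts to look and compute and a shell command to move; the robot and the scene stay as the last step left them, time stands still between calls to the robot, and variables do not carry over. Pictures are saved under pics/ and viewed, and the job is handed in when it is done.

```bash
mkdir -p pics; ls
python3 - <<'E'
from bench import *
import cv2
print(read_state())
for n in ("top","side"):
    cv2.imwrite(f"pics/{n}0.png",grab_frame(n)); m=camera_model(n); print(n,m)
E
```

```text
pics
{'clock': 0.0, 'joint_pos': array([-1.36828622e+00,  1.81514563e-01,  1.60795781e+00, -1.75244040e-05,
        1.35382062e+00, -2.06282485e-01]), 'qd': array([-0.00022107,  0.00046555, -0.00135441, -0.0007979 , -0.00072074,
        0.00149461]), 'tau': array([-1.90942483e-03, -4.33875239e+01, -3.41847217e+01,  6.96589658e-02,
        3.86113347e-02, -1.47413407e-04]), 'eef_pos': array([ 228.48367272, -527.12284214,  256.84926891]), 'eef_rot': array([-3.07453014e+00, -6.37328785e-01,  2.18271390e-05]), 'force': array([-0.01582081, -0.26122763,  0.53253154]), 'ft_torque': array([ 0.01651239, -0.04312382, -0.02568776]), 'grip_width': 88.03759125309885}
top {'fx': 622.9138042657995, 'fy': 622.9138042657995, 'cx': 324.9464718711288, 'cy': 241.5768382899636, 'T': array([[-4.99758250e-03,  9.93076940e-01, -1.17359345e-01,
         4.54218564e+02],
       [-9.99850330e-01, -6.90626593e-03, -1.58625538e-02,
         6.74047307e+01],
       [-1.65632512e-02,  1.17262506e-01,  9.92962821e-01,
         1.20711772e+03],
       [ 0.00000000e+00,  0.00000000e+00,  0.00000000e+00,
         1.00000000e+00]])}
side {'fx': 446.4159171411019, 'fy': 446.4159171411019, 'cx': 315.022624472938, 'cy': 239.16605003759278, 'T': array([[-9.62157318e-01,  1.84325535e-01, -2.00692282e-01,
         4.42106428e+02],
       [-2.71739571e-01, -7.03823648e-01,  6.56345852e-01,
         5.65260958e+02],
       [-2.02706738e-02,  6.86044000e-01,  7.27277615e-01,
         6.03253401e+02],
       [ 0.00000000e+00,  0.00000000e+00,  0.00000000e+00,
         1.00000000e+00]])}
```

View pics/top0.png

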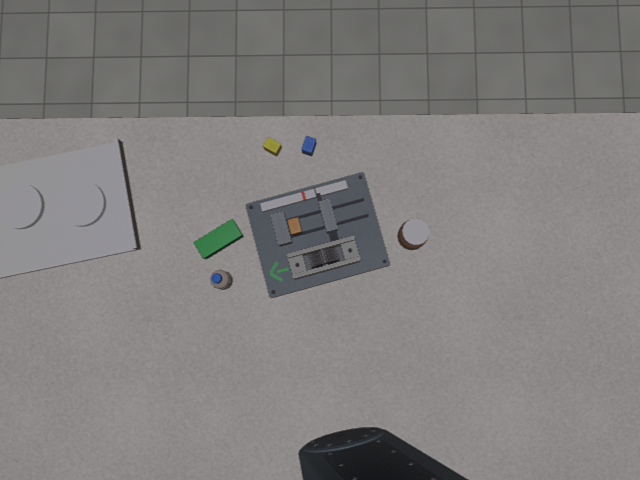

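View pics/side0.png

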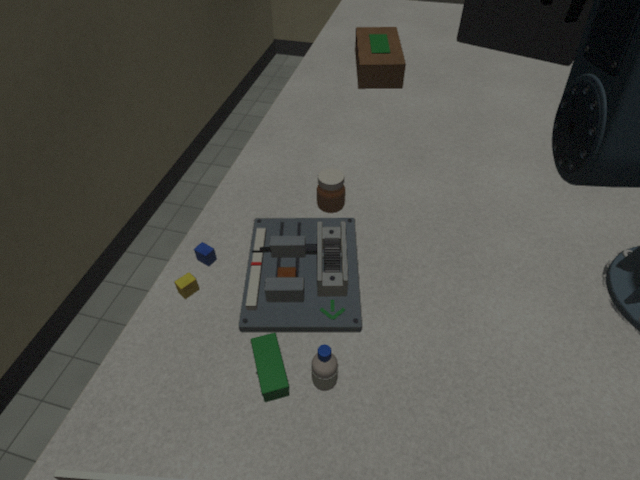

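The top picture shows the vise at about (318,235). The green arrow at (280,271) points image-left, which is world +y. The red mark is at about (304,196) and the pointer at about (318,195). The amber block between the jaws (295,226) is the specimen. The yellow (272,146) and blue (309,146) blocks are look-alikes. I'll confirm in an enlarged crop.

Run:
```python
import cv2
i=cv2.imread("pics/top0.png")[165:305,235:400]
cv2.imwrite("pics/top0c.png",cv2.resize(i,None,fx=4.2,fy=4.2,interpolation=cv2.INTER_CUBIC))
```

```text
(no output)
```

View pics/top0c.png

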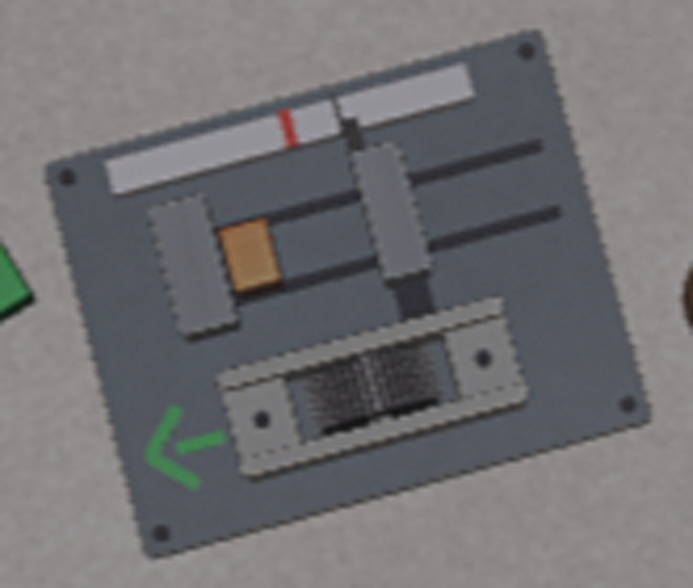

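The crop confirms it: the amber block touches the fixed jaw, the pointer is at crop (338,105) and the red mark at (288,128). The plate corners are at (47,163), (543,30), (650,420) and (150,557).

```bash
cat > h.py <<'E'
import numpy as np, cv2
from scipy.spatial.transform import Rotation as R
from bench import *
def w(m,u,v,z):
    d=m["T"][:3,:3]@np.array([(u-m["cx"])/m["fx"],-(v-m["cy"])/m["fy"],-1]); o=m["T"][:3,3]
    return o+d*(z-o[2])/d[2]
def px(m,p):
    q=np.linalg.inv(m["T"])@np.r_[p,1]; return m["cx"]-m["fx"]*q[0]/q[2], m["cy"]+m["fy"]*q[1]/q[2]
E
python3 - <<'E'
from h import *
m=camera_model("top"); W=lambda u,v,z:w(m,235+(u+.5)/4.2-.5,165+(v+.5)/4.2-.5,z)
c=[W(*p,18) for p in((47,163),(543,30),(650,420),(150,557))]
c=np.array(c);print(c.round(1)); o=c.mean(0)
ex=(c[0]-c[1]+c[3]-c[2]);print([np.linalg.norm(c[i]-c[(i+1)%4]).round(1) for i in range(4)]);ex/=np.linalg.norm(ex)
ey=np.array([-ex[1],ex[0],0]);th=np.arctan2(ex[1],ex[0]);print("o",o,"th",th)
for n,p in dict(mark=W(288,128,30),ptr=W(337,100,36),ptr2=W(341,115,36),face=W(222,262,52),jawtop=W(383,148,52),wheelL=W(290,400,62),arrow=W(150,455,18),cheek=W(225,380,62)).items():
    print(n,p.round(1),((p-o)@ex).round(1),((p-o)@ey).round(1))
wt=o+50*ey;wt[2]=73;print("wheeltop",wt,"dist",np.hypot(wt[0],wt[1]))
s=read_state();M=R.from_rotvec(s["eef_rot"]).as_matrix();print(M.round(3));mw=camera_model("side");print("side px",px(mw,wt),px(m,wt))
for q in [(250,410,72),(414,230,72),(221,280,85),(218,239,32)]:print(w(m,*((q[0],q[1]) if 0 else q[:2]),q[2]).round())
E
```

```text
[[670.4 239.6  18. ]
 [731.1   9.9  18. ]
 [549.6 -36.5  18. ]
 [488.7 191.   18. ]]
[np.float64(237.6), np.float64(187.3), np.float64(235.5), np.float64(188.1)]
o [609.92563385 100.99671321  18.        ] th 1.8306000165948546
mark [683.6 127.6  30. ] 6.8 -78.0
ptr [695.2 104.9  36. ] -18.1 -83.4
ptr2 [688.2 103.1  36. ] -18.1 -76.2
face [618.7 156.   52. ] 50.9 -22.6
jawtop [669.8  83.8  52. ] -32.0 -53.5
wheelL [555.9 125.2  62. ] 37.2 46.1
arrow [535.  191.2  18. ] 106.5 49.2
cheek [564.9 153.8  62. ] 62.6 30.0
wheeltop [561.6036125   88.15217147  73.        ] dist 568.4799230446359
[[ 0.918  0.398 -0.   ]
 [ 0.398 -0.918  0.002]
 [ 0.    -0.002 -1.   ]]
side px (np.float64(330.7248946409493), np.float64(242.8412402612201)) (np.float64(323.58132575122374), np.float64(256.0638585370557))
[287. 221.  72.]
[609. -78.  72.]
[518. 273.  85.]
[599. 290.  32.]
```

Measured sizes agree with the spec (237x188 for the plate, fixed face at x≈51, arrow tip at y≈49). The pointer is about 25 mm short of the mark, which needs about 58 mm of rim, so two strokes. The plan is closed fingers with tool y along the vise x axis, which needs a twist of about +0.149.

```bash
cat >> h.py <<'E'
O=np.array([609.93,101.0,0]);TH=1.8306
EX=np.array([np.cos(TH),np.sin(TH),0]);EY=np.array([-EX[1],EX[0],0])
def shift(x,y,ztip):
    s=read_state();M=R.from_rotvec(s["eef_rot"]).as_matrix()
    t=O+x*EX+y*EY;t[2]=ztip+19
    return (M.T@(t-s["eef_pos"])).round(1)
def where():
    s=read_state();p=s["eef_pos"]-O;M=R.from_rotvec(s["eef_rot"]).as_matrix()
    print("vise x,y,tip z",(p@EX).round(1),(p@EY).round(1),(p[2]-19).round(2),"F",s["force"].round(1),"Fx",(s["force"]@EX).round(1),"yaw err",np.arctan2(*(-(M[:,1]@EY),-(M[:,1]@EX))).round(3),"t",s["clock"],s["grip_width"])
E
python3 -c "
from h import *
where();print(shift(-14,50,130))"
```

```text
vise x,y,tip z -509.1 530.0 237.91 F [-0.3 -0.3  0.8] Fx -0.2 yaw err 0.149 t 0.1 88.01173575220497
[ 548.1 -418.2  108.7]
```

```bash
python3 -m crank '[[0,32,-25,0,0.01],[0,65,-50,0,0.03],[0,97,-74,0,0.05],[0,130,-99,0,0.07],[0,162,-124,0,0.09],[0,195,-149,0,0.11],[0,227,-173,0,0.13],[0,260,-198,0,0.149],[0,292,-223,0,0.149],[0,325,-248,0,0.149],[0,357,-272,0,0.149],[0,390,-297,0,0.149]]'; python3 -c "
from h import *
where();print(shift(-14,50,130))"
```

```text
clock: 1.1
eef_pos: [468.8, -98.1, 257.7]
eef_rot: [3.115, 0.407, -0.0]
force: [1.0, 0.1, 0.2]
grip_width: 10.2
vise x,y,tip z -156.2 187.6 238.66 F [1.  0.1 0.2] Fx -0.2 yaw err -0.0 t 1.1 10.162303111564752
[ 137.6 -142.2  108.6]
```

```bash
python3 -m crank '[[0,28,-28,15,0],[0,56,-57,35,0],[0,84,-86,60,0],[0,112,-115,85,0],[0,137.6,-142.2,108.6,0],[0,137.6,-142.2,108.6,0],[0,137.6,-142.2,108.6,0]]'
python3 - <<'E'
from h import *
where();cv2.imwrite("pics/s1.png",grab_frame("side"))
cv2.imwrite("pics/w1.png",grab_frame("wrist"));print(shift(-14,50,78))
E
```

```text
clock: 1.68
eef_pos: [563.5, 75.9, 145.5]
eef_rot: [-3.112, -0.412, 0.008]
force: [-0.5, 0.1, 0.5]
grip_width: 0.5
vise x,y,tip z -12.4 51.3 126.54 F [-0.5  0.1  0.5] Fx 0.2 yaw err 0.004 t 1.6833 0.5229695239519515
[ 1.5 -1.3 51.3]
```

View pics/s1.png

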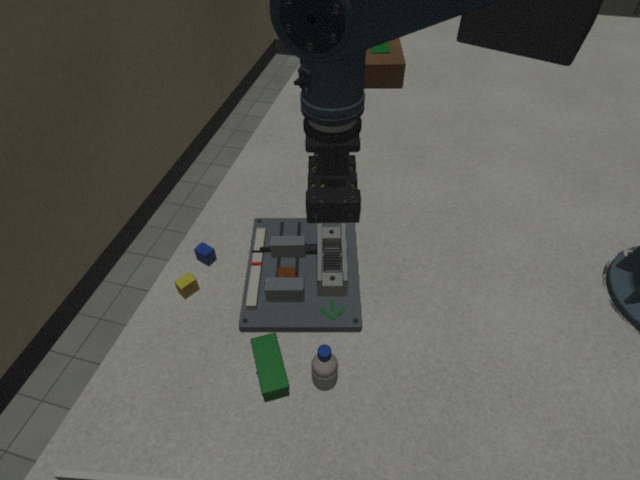

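View pics/w1.png

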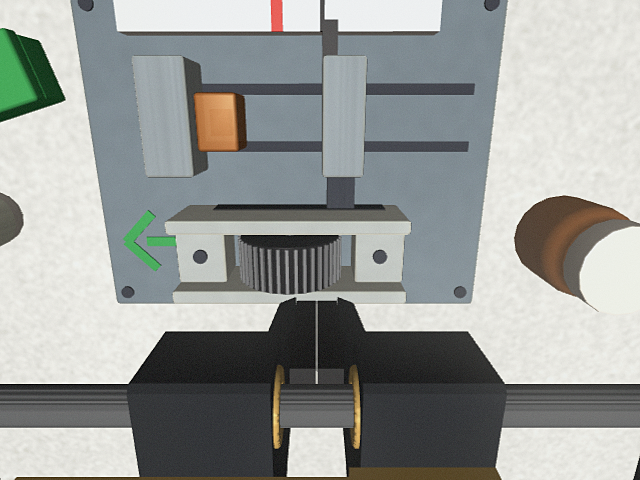

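The wrist view shows the wheel centred at u≈290, with the fingertips (316,298) on the opening side as intended. The mark (277,15) and pointer (325,8) are both in view. Next I descend near the top, slightly to the -x side.

```bash
python3 -m crank '[[0,1.5,-3.5,15,0],[0,1.5,-3.5,30,0],[0,1.5,-3.5,44,0],[0,1.5,-3.5,48,0],[0,1.5,-3.5,48,0],[0,1.5,-3.5,48,0]]'
python3 - <<'E'
from h import *
where();cv2.imwrite("pics/w2.png",grab_frame("wrist"));where()
E
```

```text
clock: 2.28
eef_pos: [565.8, 75.5, 102.2]
eef_rot: [3.115, 0.405, 0.002]
force: [0.2, 0.5, -0.2]
grip_width: 0.6
vise x,y,tip z -13.3 49.2 83.22 F [ 0.2  0.5 -0.2] Fx 0.4 yaw err -0.001 t 2.2833 0.5533028622282868
vise x,y,tip z -13.2 48.8 83.54 F [ 1.2 -0.1  0.7] Fx -0.4 yaw err -0.001 t 2.3333 0.21673395508629703
```

View pics/w2.png

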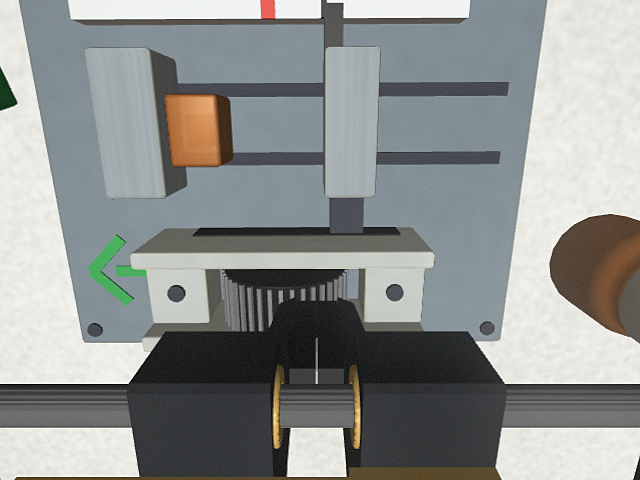

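```bash
python3 -m crank '[[0,0,-4,4,0],[0,0,-4,8,0],[0,0,-4,8,0],[0,0,-4,8,0]]'; python3 -c "
from h import *
where()"; python3 -m crank '[[0,0,0,1,0],[0,0,0,2,0],[0,0,0,2,0]]'; python3 -c "
from h import *
where()"
```

```text
clock: 2.67
eef_pos: [564.1, 80.5, 93.0]
eef_rot: [-3.115, -0.408, 0.001]
force: [-0.2, -0.8, 0.6]
grip_width: 0.4
vise x,y,tip z -8.0 49.5 73.97 F [-0.2 -0.8  0.6] Fx -0.8 yaw err 0.0 t 2.6667 0.4420709153011888
clock: 2.92
eef_pos: [564.7, 80.3, 92.2]
eef_rot: [3.115, 0.407, 0.001]
force: [-3.9, 0.6, 7.9]
grip_width: 0.4
vise x,y,tip z -8.4 49.0 73.21 F [-3.9  0.6  7.9] Fx 1.6 yaw err 0.0 t 2.9167 0.44847715581000475
```

There is contact at tip height 73 mm with about 8 N, as expected. First stroke.

```bash
python3 -m crank '[[0,0,-2,0.3,0],[0,0,-4,0.3,0],[0,0,-6,0.3,0],[0,0,-8,0.3,0]]'; python3 -c "
from h import *
where()";  python3 -m crank '[[0,0,-2,0,0],[0,0,-4,0,0],[0,0,-6,0,0],[0,0,-8,0,0],[0,0,-8,0,0]]'
python3 - <<'E'
from h import *
where();cv2.imwrite("pics/w3.png",grab_frame("wrist"));where()
E
```

```text
clock: 3.25
eef_pos: [562.8, 87.5, 92.2]
eef_rot: [3.114, 0.407, 0.001]
force: [-3.4, -2.8, 9.9]
grip_width: 0.6
vise x,y,tip z -0.9 49.0 73.24 F [-3.4 -2.8  9.9] Fx -1.9 yaw err 0.0 t 3.25 0.5746985040225651
clock: 3.67
eef_pos: [560.7, 95.6, 92.2]
eef_rot: [3.114, 0.407, 0.001]
force: [-4.1, -1.8, 10.0]
grip_width: 0.3
vise x,y,tip z 7.4 49.0 73.24 F [-4.1 -1.8 10. ] Fx -0.7 yaw err 0.0 t 3.6667 0.31376028174900583
vise x,y,tip z 7.4 49.0 73.24 F [-3.9 -1.   9.8] Fx -0.0 yaw err 0.0 t 3.7167 0.1329836446497371
```

View pics/w3.png

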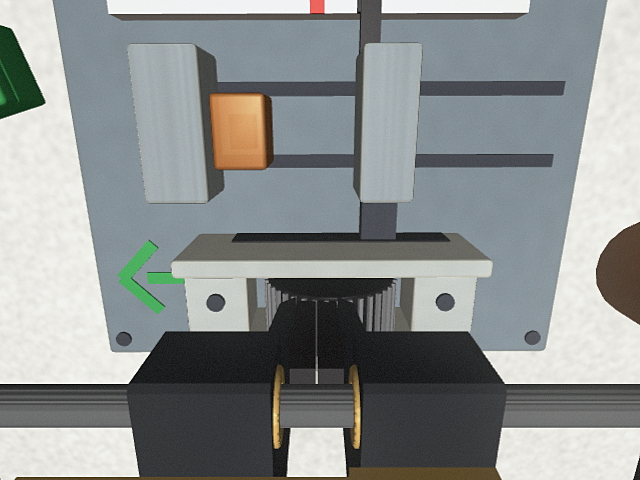

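It rolls at about 10 N: the jaw moved towards the specimen, consistent with ~7 mm for 16 mm of drag. I'll extend this stroke, lift and return.

```bash
python3 -m crank '[[0,0,-2,0,0],[0,0,-4,0,0],[0,0,-6,0,0],[0,0,-6,0,0]]'; python3 -c "
from h import *
where()";  python3 -m crank '[[0,0,-6,-5,0],[0,0,-6,-10,0],[0,0,5,-10,0],[0,0,20,-10,0],[0,0,20,-4,0],[0,0,20,-3,0],[0,0,20,-3,0]]'
python3 - <<'E'
from h import *
where()
E
```

```text
clock: 4.05
eef_pos: [559.1, 101.6, 91.9]
eef_rot: [3.115, 0.407, 0.001]
force: [-4.0, -1.1, 8.7]
grip_width: 0.6
vise x,y,tip z 13.6 48.9 72.9 F [-4.  -1.1  8.7] Fx -0.0 yaw err 0.0 t 4.05 0.5615011169240077
clock: 4.63
eef_pos: [563.1, 82.2, 92.8]
eef_rot: [-3.115, -0.406, 0.003]
force: [-0.1, -0.4, -0.4]
grip_width: 0.4
vise x,y,tip z -6.1 50.1 73.82 F [-0.1 -0.4 -0.4] Fx -0.4 yaw err -0.001 t 4.6333 0.44042781524189695
```

```bash
python3 -m crank '[[0,0,0,-25,0],[0,0,0,-50,0],[0,0,0,-50,0],[0,0,0,-50,0]]'
python3 - <<'E'
from h import *
where();mw=camera_model("wrist");a=grab_frame("wrist");np.save("mw4.npy",mw["T"]);print(mw["fx"],mw["cx"],mw["cy"]);cv2.imwrite("pics/w4.png",a)
m=camera_model("wrist")
cv2.imwrite("pics/w4c.png",cv2.resize(a[0:100,220:420],None,fx=4,fy=4,interpolation=cv2.INTER_CUBIC))
print(abs(m["T"]-mw["T"]).max())
E
```

```text
clock: 4.97
eef_pos: [564.8, 82.7, 145.2]
eef_rot: [3.115, 0.408, 0.005]
force: [-0.6, 0.3, -0.3]
grip_width: 0.9
vise x,y,tip z -6.1 48.3 126.17 F [-0.6  0.3 -0.3] Fx 0.4 yaw err 0.0 t 4.9667 0.8970612647484757
417.7519688064647 316.2279782957862 245.3709582986378
1.5677097504865856
```

View pics/w4c.png

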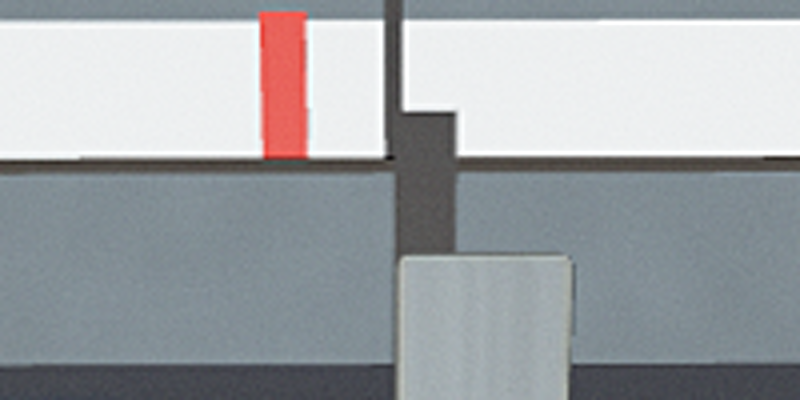

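View pics/w4.png

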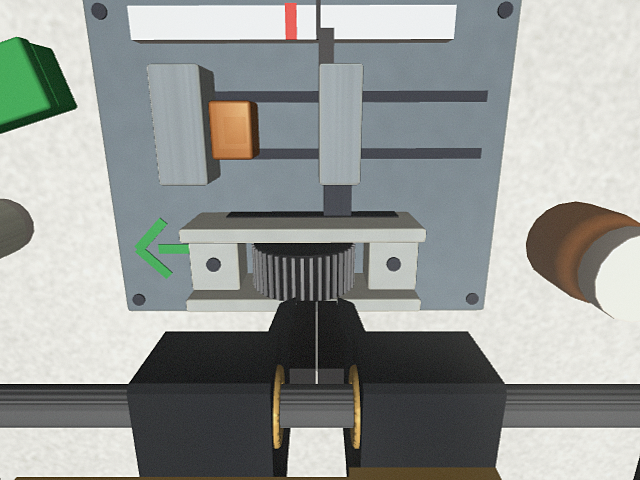

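```bash
cat >> h.py <<'E'
def gap(m,mk,pt,u0=220,f=4,v0=0):
    W=lambda p,z:w(m,u0+(p[0]+.5)/f-.5,v0+(p[1]+.5)/f-.5,z)
    a=W(mk,30);b=W(pt,36);print("mark",((a-O)@EX).round(1),((a-O)@EY).round(1),"ptr",((b-O)@EX).round(1),((b-O)@EY).round(1),"ptr rel",((b-a)@EX).round(2))
E
python3 - <<'E'
from h import *
m=camera_model("wrist");m["T"]=np.load("mw4.npy")
gap(m,(284,85),(394,85))
where();print(shift(-14,49.5,76))
E
```

```text
mark 6.8 -75.4 ptr -7.5 -74.3 ptr rel -14.29
vise x,y,tip z -5.8 49.4 124.74 F [-0.7  0.4 -0.3] Fx 0.6 yaw err 0.001 t 5.0167 0.3500936862762334
[-0.1  8.2 48.7]
```

The gap is now 14.3 mm, which is 33 mm of rim. This stroke goes about 20 mm.

```bash
python3 -m crank '[[0,0,4,25,0],[0,0,4,45,0],[0,0,4,50,0],[0,0,4,51,0],[0,0,4,52,0],[0,0,4,52.5,0],[0,0,4,52.5,0]]'; python3 -c "
from h import *
where()"
```

```text
clock: 5.6
eef_pos: [563.5, 78.0, 91.8]
eef_rot: [3.114, 0.408, -0.006]
force: [-8.9, -2.8, 16.1]
grip_width: 0.8
vise x,y,tip z -10.3 50.8 72.81 F [-8.9 -2.8 16.1] Fx -0.4 yaw err 0.001 t 5.6 0.7553375886106618
```

```bash
python3 -m crank '[[0,0,-2,-0.6,0],[0,0,-4,-0.8,0],[0,0,-6,-0.8,0],[0,0,-8,-0.8,0],[0,0,-10,-0.8,0],[0,0,-12,-0.8,0],[0,0,-14,-0.8,0],[0,0,-16,-0.8,0],[0,0,-18,-0.8,0],[0,0,-20,-0.8,0],[0,0,-20,-0.8,0]]'; python3 -c "
from h import *
where()"; python3 -m crank '[[0,0,0,-15,0],[0,0,10,-40,0],[0,0,19,-53,0],[0,0,19,-53,0],[0,0,19,-53,0],[0,0,19,-53,0]]';python3 - <<'E'
from h import *
where();mw=camera_model("wrist");a=grab_frame("wrist");np.save("mw5.npy",mw["T"])
cv2.imwrite("pics/w5c.png",cv2.resize(a[0:100,220:420],None,fx=4,fy=4,interpolation=cv2.INTER_CUBIC))
E
```

```text
clock: 6.52
eef_pos: [558.3, 97.7, 92.2]
eef_rot: [3.115, 0.408, -0.006]
force: [-6.9, -2.4, 12.7]
grip_width: 0.4
vise x,y,tip z 10.1 50.7 73.16 F [-6.9 -2.4 12.7] Fx -0.6 yaw err 0.001 t 6.5167 0.3922377730639944
clock: 7.02
eef_pos: [563.3, 79.8, 143.4]
eef_rot: [-3.114, -0.407, 0.005]
force: [-0.3, 0.1, -0.8]
grip_width: 0.4
vise x,y,tip z -8.5 50.5 124.36 F [-0.3  0.1 -0.8] Fx 0.2 yaw err -0.0 t 7.0167 0.374969159309105
```

View pics/w5c.png

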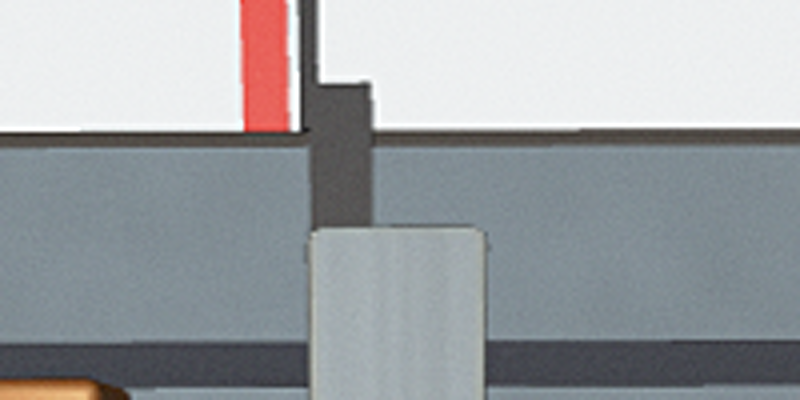

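Run:
```python
from h import *
m=camera_model("wrist");m["T"]=np.load("mw5.npy")
gap(m,(265,60),(309,60))
where();print(shift(-6,49.5,76))
```

```text
mark 6.8 -75.0 ptr 0.9 -73.8 ptr rel -5.9
vise x,y,tip z -8.4 50.6 124.15 F [-0.2 -0.2 -0.8] Fx -0.2 yaw err 0.0 t 7.0667 0.27849971883585506
[ 1.3 -2.3 48.1]
```

About 5.8 mm remains, which is 13.5 mm of rim.

```bash
python3 -m crank '[[0,1,-2,25,0],[0,1,-2,45,0],[0,1,-2,50,0],[0,1,-2,51,0],[0,1,-2,52,0],[0,1,-2,52.5,0],[0,1,-2,52.5,0]]'; python3 -c "
from h import *
where()"
```

```text
clock: 7.65
eef_pos: [563.5, 82.0, 92.3]
eef_rot: [-3.114, -0.408, 0.006]
force: [-4.4, -0.5, 8.3]
grip_width: 0.3
vise x,y,tip z -6.4 49.8 73.27 F [-4.4 -0.5  8.3] Fx 0.6 yaw err 0.001 t 7.65 0.3224593294816596
```

```bash
python3 -m crank '[[0,0,-2,0.1,0],[0,0,-4,0.2,0],[0,0,-6,0.2,0],[0,0,-8,0.2,0],[0,0,-10,0.2,0],[0,0,-12,0.2,0],[0,0,-13.5,0.2,0],[0,0,-13.5,0.2,0],[0,0,-13.5,0.2,0]]'; python3 -c "
from h import *
where()"; python3 -m crank '[[0,0,0,-12,0],[0,0,6,-40,0],[0,0,13,-53,0],[0,0,13,-53,0],[0,0,13,-53,0],[0,0,13,-53,0]]';python3 - <<'E'
from h import *
where();mw=camera_model("wrist");a=grab_frame("wrist");np.save("mw6.npy",mw["T"])
cv2.imwrite("pics/w6c.png",cv2.resize(a[0:100,220:420],None,fx=4,fy=4,interpolation=cv2.INTER_CUBIC))
E
```

```text
clock: 8.4
eef_pos: [560.2, 94.7, 92.3]
eef_rot: [3.115, 0.408, -0.006]
force: [-5.0, -1.3, 7.2]
grip_width: 0.8
vise x,y,tip z 6.7 49.7 73.28 F [-5.  -1.3  7.2] Fx 0.0 yaw err 0.001 t 8.4 0.7557946499710594
clock: 8.9
eef_pos: [564.1, 82.4, 144.4]
eef_rot: [-3.115, -0.407, 0.003]
force: [0.3, 0.8, -0.2]
grip_width: 0.3
vise x,y,tip z -6.2 49.1 125.44 F [ 0.3  0.8 -0.2] Fx 0.7 yaw err -0.0 t 8.9 0.250414519430498
```

View pics/w6c.png

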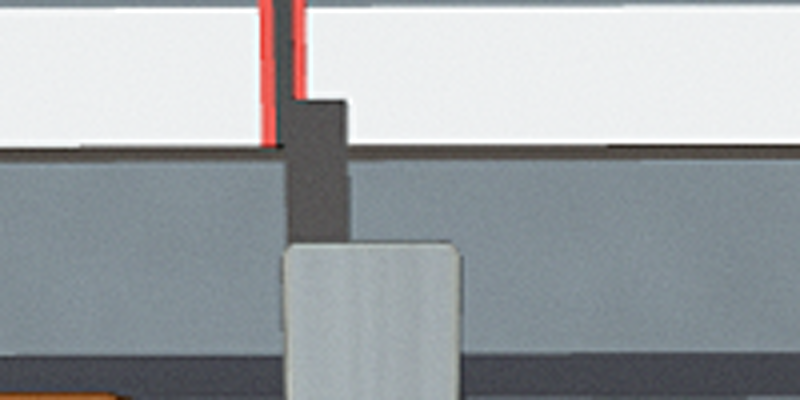

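The pointer (crop u≈284) stands in the middle of the red band (260–307). I'll lift the hand away and check from the top camera.

```bash
python3 -m crank '[[0,-20,10,-30,0],[0,-50,20,-70,0],[0,-85,30,-100,0],[0,-120,40,-120,0],[0,-150,50,-120,0],[0,-180,60,-120,0],[0,-180,60,-120,0],[0,-180,60,-120,0],[0,-180,60,-120,0],[0,-180,60,-120,0]]';python3 - <<'E'
from h import *
m=camera_model("wrist");m["T"]=np.load("mw6.npy");gap(m,(283,60),(284,60))
where();a=grab_frame("top");cv2.imwrite("pics/top7.png",a)
cv2.imwrite("pics/top7c.png",cv2.resize(a[120:320,180:440],None,fx=3,fy=3,interpolation=cv2.INTER_CUBIC))
E
```

```text
clock: 9.78
eef_pos: [406.9, -21.6, 264.9]
eef_rot: [-3.114, -0.408, 0.001]
force: [0.1, -0.7, -0.3]
grip_width: 0.3
mark 6.8 -76.8 ptr 6.4 -75.6 ptr rel -0.46
vise x,y,tip z -66.4 227.7 245.88 F [ 0.1 -0.7 -0.3] Fx -0.7 yaw err 0.001 t 9.7833 0.2680000831874734
```

View pics/top7c.png

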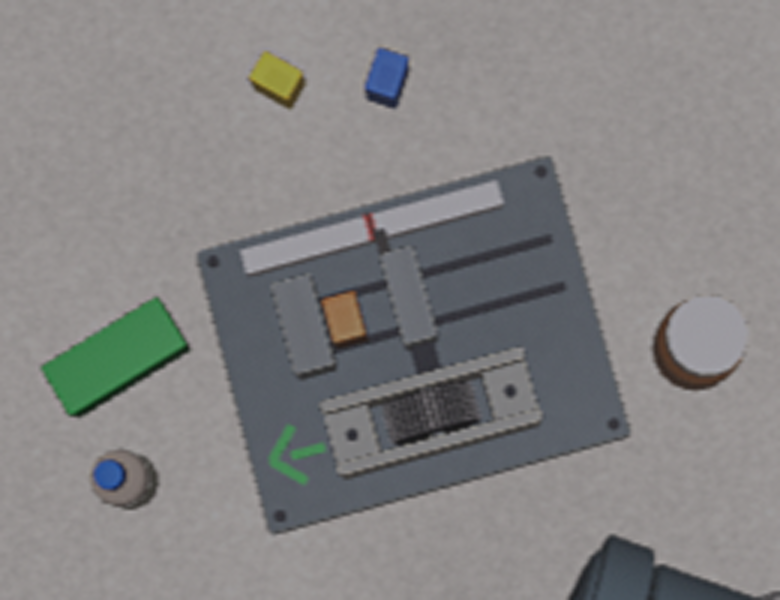

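The top picture shows the pointer over the red mark (crop (371,228)), the specimen still in place at (343,317) clear of the moving jaw, and the jar, dropper and box unmoved. Handing in.

```bash
python3 -c "
from bench import *
print(finish_job())"
```

```text
the job is handed in; nothing more can be done
None
```

I rolled the wheel towards the fixed jaw in three fingertip strokes with closed fingers, pressing with about 7 to 16 N. The pointer went from about 25 mm short of the mark to 14.3 mm, 5.9 mm, and then onto it. The first press measured 16 N, slightly over the suggested 15 N, and I eased it off during the drag.

- **Pointer:** the last wrist-camera measurement put it 0.5 mm short of the mark's middle, within the 3 mm allowed.
- **Scene:** a top picture after I withdrew the hand shows the pointer over the red mark. The specimen is where it was and clear of the jaw, and the jar, dropper and slide box stand unmoved.
- **Handing in:** I handed the job in after about 10 s, with the hand clear and reading no contact force. None of the checks disagreed, and no verdict was reported.

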